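# Mesh the crank key with the toy crane's socket and hold it home

## Task

Lift the red crank key out of the silicone buffer block, stand it on the crane's aluminium turntable and turn it until its splines mesh with the cross-shaped socket, then push it down against the spring until the gear sits flush on the turntable. Finish while holding: keep your grip on the key's handle and keep pressing it home, do not let go. Leave the locomotive, the blue container and the stacked tracks where they stand.

Things in the scene. Friction and masses are not known exactly. Their poses are not given: they have to be found in the camera images.
- key: loose upright crank key, 120 g. Origin: centre of the underside of its red gear (74 mm across, 10 mm thick, z 0 to 10). Above, z 10 to 50 mm: pale wooden handle, 54 mm long along key x, 14 mm thick along key y. Below, z 0 to -28 mm: steel splines, a plus-shaped section with arms along key x and y, 30 mm tip to tip, 9 mm thick; then the pilot pin (see key_tip). z up along the axis.
- key_handle (a point): point on the key's axis in its wooden handle, 36 mm above the gear's underside (14 mm below the handle's top); axes as the key.
- key_tip (a point): lower end of the key's round pilot pin, on the axis, 38 mm below the gear's underside. Pin 8 mm in diameter, 10 mm long, with a tapered nose.
- plunger_top (a point): centre of the top of the black spring plunger in the socket, 24 mm below the turntable's face when free. The pilot pin meets it with the gear 14 mm above the turntable; it pushes up with 3 N there, 9 N with the gear flush; if let go, the key rises again.
- turntable: aluminium disc, 84 mm across, on the crane's housing, very stiff to turn (0.5 N m), at a heading of its own. Origin: centre of its top face, 75 mm above the table, z up. Plus-shaped socket, arms along its x and y, 32.5 mm tip to tip, 11.5 mm wide, 46 mm deep: the key fits in four headings, a quarter turn apart. Pilot pin enters at any heading. Home: key origin at this origin.
- crane: fixed toy crane of wood; origin on the turntable's axis at table height. Housing 112 mm square, 61 mm high around the turntable; 26 mm square mast 130 mm along its +x from the axis, 212 mm high, jib running on along +x, up to 280 mm from the axis.
- buffer: grey hard silicone buffer block fixed to the table, 90 x 90 x 50 mm, origin centre of the underside; a round hole 39 mm across, 45 mm deep in its top holds the key's stem loosely, the gear resting on the top face at z = 50 mm.
- container: bystander: blue plastic freight container, loose, 100 (x) x 47 x 48 mm high, origin centre of the underside.
- loco: bystander: chrome-finish aluminium toy locomotive, loose, 140 (x) x 48 x 81 mm high, origin at table height below its centre.
- track_low: bystander: lower of two stacked beech track pieces, loose, 120 (x) x 40 x 12 mm, origin centre of the underside.
- track_up: bystander: upper track piece, same size, lying on the lower one.
Mind the look-alikes: they are no part of the job. There is more than one size of the key; the job needs the larger.

How it is judged:
By the outcome, as a careful person would: the job done as asked, in the order asked, and still so for the second after the job is handed in, while the arm keeps its last pose, push and grip.
It also fails if it takes over 45 s, if anything falls off the work surface, if the arm or the gripper's body presses on something with over 40 N, if the wrist force passes 120 N, or if a joint passes its speed limit or range.

## Robot

A 6-joint arm with a two-finger parallel gripper is mounted at the origin on the work surface. World frame = base frame: x ahead of the robot, y to its left, z up, the work surface at z = 0. Lengths are in mm, angles in rad, forces in N, time in s.
With the tool pointing down it reaches from about 375 to 925 mm from the base axis. Payload 5.7 kg.
Tool frame: the origin (TCP) lies at the very end of the fingers, on their centre line; the grasp point (between the pads) lies 19 mm behind it (manip.grip_point_offset is the distance from the TCP to the grasp point, in mm); z points along the fingers, y is the line along which they close (so a half turn about z gives the same grasp; the last joint's range is limited). The gripper opens to 85 mm and grips with 20 to 120 N. Pads are 22 mm wide; open, the fingers measure 114 mm over their backs; the gripper's body (76 mm by 85 mm) begins 54 mm behind the grasp point. The pads swing forward as they close: fully open they stand 13 mm farther back than shut.
Start: joints at [1.145, 0.359, 1.51, -0, 1.272, -0.115], TCP at [183.485, 571.224, 231.267] pointing down, gripper open.
Joint ranges: [-2.97, 2.97], [-1.01, 2.36], [0.21, 2.38], [-0.96, 4.11], [0.2, 2.71], [-2.98, 2.98]. Speed limits (rad/s): [2.39, 2.39, 3.14, 3.14, 3.14, 3.14].

## Interface

Orientations are given as [roll, pitch, yaw] about the fixed x, y, z axes, in that order (R = Rz(yaw) Ry(pitch) Rx(roll)).
In Python, from cell import manip, snapshot gives the robot as it stands.
- The arm moves only by the tool drive_tool, never from a script. Its argument "series" is a list of rows, each a list of 7 numbers: the shift along the tool's x, y, z scaled (see below), then the turn, a rotation vector about the tool's x, y, z scaled (see below), then the closure, from -1 (fully open) to 1 (shut), so that 0 is half open. A call has 1 to 10 rows; each row shifts and turns the commanded pose from where the row before left it, along the tool's axes as they then stand; what a row does not reach is not made up. The controller multiplies each number of a shift by 0.06 m and each number of a turn by 0.15 rad. A row lasts 1/8 s, in which the tool goes at most 62.5 mm and 10.7 degrees, less where a joint would pass 70% of its speed; a pose out of reach is approached as far as the arm can. A call with a number of a shift or a turn outside -1 to 1 is refused whole. A call with a gripper value outside its range is refused whole. The fingers move at their own pace and stop on an object; "grip_force" is the grip in N (left out, the last holds). Time passes only in rows, so rows that do not move let the fingers close. It gives the time, the measured TCP pose, the force, the opening and the grip force at its end, in the units of the state.
- manip.state(): the state, without advancing time (a new reading comes with each control period).
- snapshot(name): name is "scene" or "top" or "wrist"; returns a dict with "pixels" (400x640x3 uint8, blue, green, red), "fx", "fy", "cx", "cy" (pixels), "rvec" (rotation vector, rad) and "tvec" (3), from world to camera coordinates, as OpenCV has them; the wrist camera has in their place "T_tool_cam" (4x4, takes a point from camera to tool coordinates, whose origin is the TCP and whose axes are the flange's). Camera axes: x right, y down, z forward; pixel columns grow to the right and rows downward; lengths in mm; the calibration is good to about 2 mm. The wrist camera is an equidistant fisheye: a pixel r from the principal point sees the ray r / f radians off the axis. A picture is of the moment at which its call begins: read the wrist's pose just before it. There is no depth.
- manip.job_done(): hands the job in; it is judged then, once.
The state is a dict: "t": time; "joints": joint angles; "qvel": joint speeds; "joint_torque": joint torques, N m; "ee_pos": TCP position; "ee_rot": TCP orientation; "ft_force": force on the tool from outside, world axes, zero at the start; "moment": the same for the moment, N m; "gripper_width": finger opening in mm; "grip_force": force on a finger pad.
Only numpy, scipy, OpenCV 4.12 (cv2) and the standard library are available. Lean on these libraries where they do the work, as an engineer would, in place of code of your own. Each camera call takes 0.05 s, during which the arm holds its last target. There are 200 camera calls.

## Working session

There is one attempt and no reset: what is moved stays moved. The work goes in short steps, Python scripts to look and compute and a tool call to move; the robot and the scene stay as the last step left them, time stands still between calls to the robot, and variables do not carry over. Pictures are saved under pics/ and viewed, at most 10 in all, crops included, and the job is handed in when it is done.

Besides the shell and the picture viewer there is one more tool, called after "Request:" as name(argument=value, ...) on one line, values as JSON. drive_tool: Moves the arm, as the interface text tells. Its arguments: {"type":"object","properties":{"series":{"type":"array"},"grip_force":{"type":"number"}},"required":["series"]}

```bash
mkdir -p pics
cat > h.py <<'E'
import numpy as np, cv2
from cell import manip, snapshot
def save(n,name):
    s=snapshot(n); cv2.imwrite('pics/'+name,s['pixels']); return s
def onplane(s,uv,z):
    R=cv2.Rodrigues(np.array(s['rvec'],float))[0]; t=np.array(s['tvec'],float).ravel()
    uv=np.atleast_2d(uv).astype(float)
    d=np.c_[(uv[:,0]-s['cx'])/s['fx'],(uv[:,1]-s['cy'])/s['fy'],np.ones(len(uv))]@R
    c=-R.T@t
    return c+d*((z-c[2])/d[:,2])[:,None]
E
python3 - <<'E'
from h import *
import pickle
for n in('top','scene','wrist'):
    s=save(n,n+'0.png'); pickle.dump(s,open(n+'0.pkl','wb'))
print({k:v for k,v in s.items() if k!='pixels'})
print(manip.state())
E
```

```text
{'fx': 309.70691628693146, 'fy': 309.70691628693146, 'cx': 320.39364620485514, 'cy': 195.4938239668556, 'T_tool_cam': array([[ 6.42168879e-04, -9.62945366e-01, -2.69695771e-01,
         6.74061731e+01],
       [ 9.99999792e-01,  6.01092091e-04,  2.34893939e-04,
         4.85748777e-01],
       [-6.40780346e-05, -2.69695866e-01,  9.62945552e-01,
        -1.42515240e+02],
       [ 0.00000000e+00,  0.00000000e+00,  0.00000000e+00,
         1.00000000e+00]])}
{'t': 0.15, 'joints': array([ 1.14493173e+00,  3.59344261e-01,  1.51120105e+00,  8.89234229e-06,
        1.27246704e+00, -1.15134130e-01]), 'qvel': array([ 0.00253815, -0.00185044, -0.00285355,  0.00101694, -0.00065324,
        0.00191393]), 'joint_torque': array([ 8.56037550e-04, -5.28032255e+01, -2.78929585e+01, -1.69085442e-04,
        8.25605151e-03,  5.04023114e-05]), 'ee_pos': array([183.25968017, 570.78116843, 230.63731482]), 'ee_rot': array([-3.14018333e+00, -1.71534102e-04,  2.83085945e+00]), 'ft_force': array([-0.30147227,  0.29940557,  0.95984493]), 'moment': array([-0.00956158,  0.02285182,  0.08090516]), 'grip_force': 0.0, 'gripper_width': 85.50422835643295}
```

View pics/top0.png

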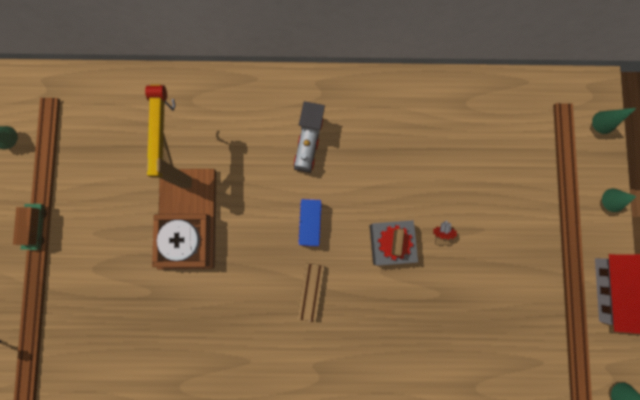

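View pics/scene0.png

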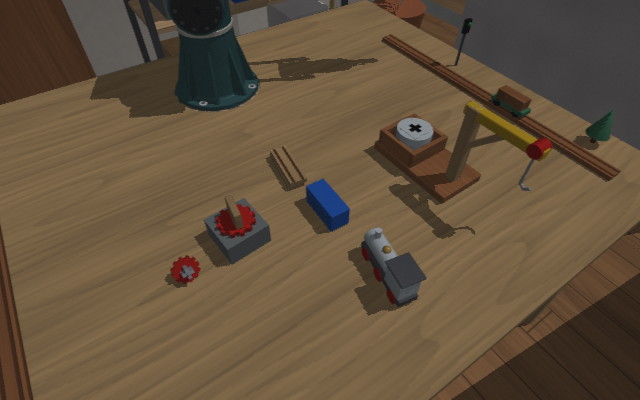

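The top view shows the turntable at about (178,240) with its cross socket, and the key in the buffer at about (397,243). The small decoy key is at (445,233). The scene view confirms this layout.

Run:
```python
from h import *
import pickle
s=pickle.load(open('top0.pkl','rb'));im=s['pixels']
hsv=cv2.cvtColor(im,cv2.COLOR_BGR2HSV)
R=cv2.Rodrigues(np.array(s['rvec'],float))[0];print('cam',-R.T@np.ravel(s['tvec']),s['fx'])
def roi(m,x0,y0,x1,y1):
    o=np.zeros_like(m);o[y0:y1,x0:x1]=m[y0:y1,x0:x1];return o
def big(m):
    c,_=cv2.findContours(m,cv2.RETR_EXTERNAL,cv2.CHAIN_APPROX_NONE);return max(c,key=cv2.contourArea)
tt=big(roi(cv2.inRange(hsv,(0,0,110),(180,60,255)),145,205,210,275))
(e)=cv2.fitEllipse(tt);print('tt',e,onplane(s,e[0],75))
m=np.zeros(im.shape[:2],np.uint8);cv2.drawContours(m,[tt],-1,255,-1);m=cv2.erode(m,np.ones((7,7)))
dk=cv2.bitwise_and(m,cv2.inRange(hsv[...,2],0,90));c=big(dk);M=cv2.moments(c);uv=(M['m10']/M['m00'],M['m01']/M['m00']);print('sock',uv,M['m00'],onplane(s,uv,75))
ys,xs=np.nonzero(dk);P=onplane(s,np.c_[xs,ys],75)[:,:2];d=P-P.mean(0);r=np.hypot(*d.T);a=np.arctan2(d[:,1],d[:,0]);w=r**4
print('sock heading deg',np.degrees(np.angle((w*np.exp(4j*a)).sum())/4))
red=cv2.inRange(hsv,(0,150,90),(6,255,255))|cv2.inRange(hsv,(172,150,90),(180,255,255))
k=roi(red,370,220,420,268);ys,xs=np.nonzero(k);h=cv2.convexHull(np.c_[xs,ys].astype(np.float32));e=cv2.fitEllipse(h);print('gear',e,onplane(s,e[0],60))
for n,(x0,y0,x1,y1) in dict(cont=(295,195,325,252)).items():
    b=roi(cv2.inRange(hsv,(105,120,60),(130,255,255)),x0,y0,x1,y1);r=cv2.minAreaRect(big(b));print(n,r,onplane(s,r[0],48))
print('buf corners',onplane(s,[(371,224),(415,221),(420,263),(375,266)],50))
print('loco',onplane(s,[(313,103),(303,170)],40),'mast',onplane(s,[(155,175),(155,90)],212),'hook/tracks',onplane(s,[(313,265),(311,320)],24))
cv2.imwrite('pics/crop.png',np.hstack([cv2.resize(im[205:280,140:215],None,fx=5,fy=5,interpolation=cv2.INTER_CUBIC),cv2.resize(im[205:280,360:435],None,fx=5,fy=5,interpolation=cv2.INTER_CUBIC)]))
```

```text
cam [503.06562707 -20.65153046 911.66270337] 400.5602829523166
tt ((176.5371551513672, 239.89476013183594), (39.310577392578125, 41.032169342041016), 33.42469787597656) [[522.37307869 267.17012305  75.        ]]
sock (176.34474885844747, 239.7009132420091) 73.0 [[522.7707239  267.58659562  75.        ]]
sock heading deg 2.762854240929265
gear ((395.17462158203125, 242.322998046875), (32.981475830078125, 33.985286712646484), 108.76235961914062) [[ 521.20998747 -190.22955308   60.        ]]
cont ((309.8412170410156, 222.43734741210938), (19.75494384765625, 45.150299072265625), 3.094058036804199) [[562.80324784  -8.59060414  48.        ]]
buf corners [[ 560.38157111 -140.51158501   50.        ]
 [ 567.65571681 -235.74854422   50.        ]
 [ 477.83193143 -244.7697874    50.        ]
 [ 470.79602416 -148.45613865   50.        ]]
loco [[832.93667556 -12.85668196  40.        ]
 [679.32181432   7.82001161  40.        ]] mast [[633.06242912 263.24431635 212.        ]
 [788.93025519 271.42281253 212.        ]] hook/tracks [[471.01348259 -16.13301654  24.        ]
 [353.30986343 -12.90456474  24.        ]]
```

View pics/crop.png

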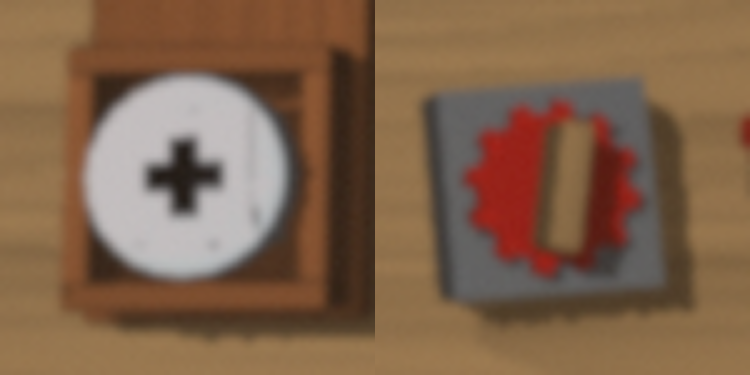

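View pics/wrist0.png

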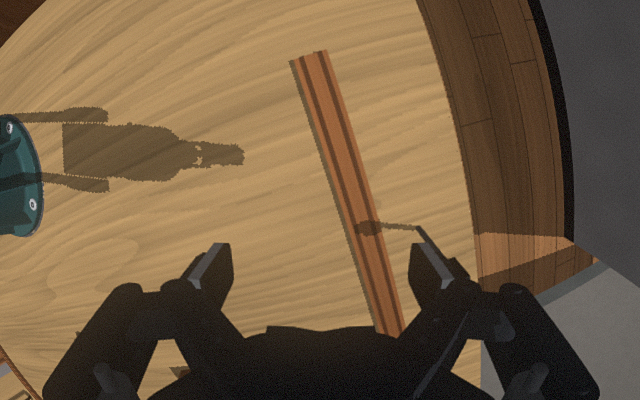

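The crops show the socket arms aligned near the image axes and the handle about 5° off vertical. The first wrist view is clear of the work. Next I move above the key.

Request:
drive_tool(series=[[-0.66,-0.74,0,0,0,0,-1],[-0.66,-0.74,0,0,0,0,-1],[-0.66,-0.74,0,0,0,0,-1],[-0.66,-0.74,0,0,0,0,-1],[-0.66,-0.74,0,0,0,0,-1],[-0.66,-0.74,0,0,0,0,-1],[-0.66,-0.74,0,0,0,0,-1],[-0.66,-0.74,0,0,0,0,-1],[-0.66,-0.74,0,0,0,0,-1],[-0.66,-0.74,0,0,0,0,-1]])

```text
t: 1.4
ee_pos: [425.2, 25.5, 231.4]
ee_rot: [3.141, 0.0, 2.83]
ft_force: [1.1, -0.3, -0.3]
gripper_width: 85.6
grip_force: 0.0
```

Request:
drive_tool(series=[[-0.66,-0.74,0,0,0,0,-1],[-0.66,-0.74,0,0,0,0,-1],[-0.66,-0.74,0,0,0,0,-1],[-0.66,-0.74,0,0,0,0,-1],[0,0,0,0,0,-0.75,-1],[0,0,0,0,0,-0.75,-1],[0,0,0,0,0,0,-1],[0,0,0,0,0,0,-1]])

```text
t: 2.4
ee_pos: [521.1, -189.9, 231.2]
ee_rot: [3.142, -0.0, 3.054]
ft_force: [-0.4, -0.2, 0.4]
gripper_width: 85.9
grip_force: 0.0
```

```bash
cat >> h.py <<'E'
from scipy.spatial.transform import Rotation as Ro
def wsnap(name):
    st=manip.state(); s=save('wrist',name); s['p']=st['ee_pos']; s['R']=Ro.from_euler('xyz',st['ee_rot']).as_matrix(); return s,st
def won(s,uv,z):
    uv=np.atleast_2d(uv).astype(float); d=uv-[s['cx'],s['cy']]; r=np.hypot(*d.T); th=r/s['fx']
    k=np.sin(th)/np.maximum(r,1e-9); d=np.c_[d*k[:,None],np.cos(th)]
    T=np.array(s['T_tool_cam']); d=d@T[:3,:3].T@s['R'].T; c=s['p']+s['R']@T[:3,3]
    return c+d*((z-c[2])/d[:,2])[:,None]
E
python3 - <<'E'
from h import *
import pickle
s,st=wsnap('wkey.png');pickle.dump(s,open('wkey.pkl','wb'));print(st['t'],st['ee_pos'],st['ee_rot'],st['ft_force'],st['gripper_width'])
E
```

```text
2.4 [ 521.10754731 -189.94677808  231.21180408] [ 3.14155893e+00 -2.77856577e-04  3.05380118e+00] [-0.3749609  -0.15998624  0.39468723] 85.87770254075474
```

View pics/wkey.png

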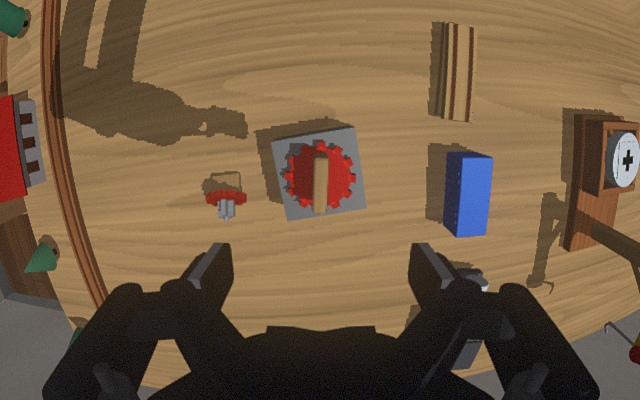

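The wrist view shows the key at about (319,177), its handle nearly vertical in the image and centred under the tool. The small key lies at (226,200). I'll measure the handle precisely.

Run:
```python
from h import *
import pickle
s=pickle.load(open('wkey.pkl','rb'));im=s['pixels'];hsv=cv2.cvtColor(im,cv2.COLOR_BGR2HSV)
red=cv2.inRange(hsv,(0,170,60),(7,255,255))|cv2.inRange(hsv,(172,170,60),(180,255,255))
m=np.zeros_like(red);m[130:220,270:365]=red[130:220,270:365]
ys,xs=np.nonzero(m);h=cv2.convexHull(np.c_[xs,ys].astype(np.float32))[:,0]
P=won(s,h,60)[:,:2].astype(np.float32);print('gear',cv2.minEnclosingCircle(P),cv2.fitEllipse(P))
w=cv2.inRange(hsv,(8,50,60),(25,200,255));o=np.zeros_like(w);o[148:218,304:336]=w[148:218,304:336]
c,_=cv2.findContours(o,cv2.RETR_EXTERNAL,cv2.CHAIN_APPROX_NONE)
for q in sorted(c,key=cv2.contourArea)[-2:]:
    print(cv2.contourArea(q),cv2.boundingRect(q));Q=won(s,q[:,0],100)[:,:2].astype(np.float32);print('handle',cv2.minAreaRect(Q))
    g=won(s,q[:,0],100)
    for r in range(152,215,6):
        x=q[q[:,0,1]==r][:,0,0]
        if len(x):print(r,x.min(),x.max())
cv2.imwrite('pics/kc.png',cv2.resize(im[125:225,265:375],None,fx=5,fy=5,interpolation=cv2.INTER_CUBIC))
```

```text
gear ((521.1849365234375, -190.17538452148438), 36.902713775634766) ((521.4920043945312, -190.1728973388672), (72.5809326171875, 72.97895050048828), 43.27595901489258)
41.0 (311, 213, 25, 5)
handle ((549.516845703125, -189.6295166015625), (22.5146427154541, 3.9707460403442383), 84.9773941040039)
853.5 (312, 152, 17, 62)
handle ((518.8538818359375, -190.039794921875), (14.315677642822266, 57.498897552490234), 82.17408752441406)
152 316 324
158 314 327
164 313 328
170 313 328
176 313 328
182 313 327
188 312 327
194 312 326
200 313 326
206 312 326
212 313 325
```

View pics/kc.png

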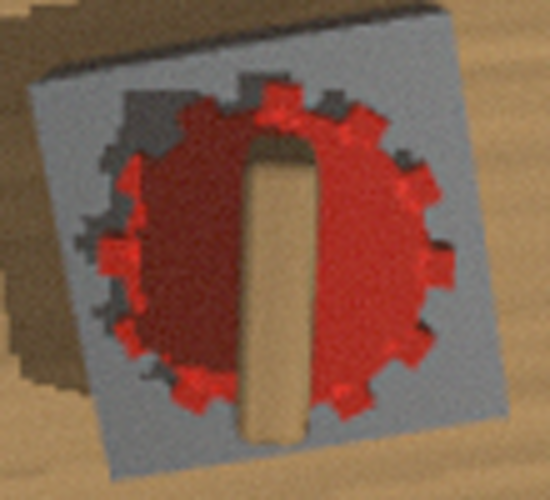

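The crop gives the handle-top corners at about (247,165), (317,165), (307,442) and (238,442).

Run:
```python
from h import *
import pickle
s=pickle.load(open('wkey.pkl','rb'))
c=np.array([(247,165),(317,165),(307,442),(238,442)])/5+[265,125]-0.4
P=won(s,c,100)[:,:2];print(P,P.mean(0))
for a,b in((3,0),(2,1)):
    d=P[a]-P[b];print(np.degrees(np.arctan2(d[1],d[0])),np.hypot(*d))
print(np.degrees(s['R'][:2,0]),np.degrees(3.0538))
```

```text
[[ 494.9535249  -193.04415714]
 [ 496.03888643 -180.60467497]
 [ 547.77679782 -186.68075974]
 [ 546.65612674 -199.517901  ]] [ 521.35633397 -189.96187321]
-7.136929696664749 52.1063182038076
-6.6981179118259 52.09347637625202
[-57.07512      5.02362152] 174.96985147705078
```

Request:
drive_tool(series=[[0,0,0.9,0,0,0.22,-1],[0,0,0.9,0,0,0,-1],[0,0,0.6,0,0,0,-1],[0,0,0.3,0,0,0,-1],[0,0,0,0,0,0,0],[0,0,0,0,0,0,1],[0,0,0,0,0,0,1],[0,0,0,0,0,0,1],[0,0,0,0,0,0,1],[0,0,0,0,0,0,1]], grip_force=80)

```text
t: 3.7
ee_pos: [522.0, -190.6, 70.5]
ee_rot: [-3.141, 0.002, 3.023]
ft_force: [-1.5, 0.9, 6.4]
gripper_width: 12.9
grip_force: 78.9
```

Request:
drive_tool(series=[[0,0,0,0,0,0,1],[0,0,0,0,0,0,1]])

```text
t: 3.95
ee_pos: [522.1, -190.6, 70.5]
ee_rot: [-3.141, 0.002, 3.023]
ft_force: [-0.6, -0.5, 6.5]
gripper_width: 12.6
grip_force: 78.9
```

Request:
drive_tool(series=[[0,0,-0.2,0,0,0,1],[0,0,-0.5,0,0,0,1],[0,0,-0.7,0,0,0,1],[0,0,-0.7,0,0,0,1],[0,0,0,0,0,0,1],[0,0,0,0,0,0,1]])

```text
t: 4.7
ee_pos: [520.7, -189.9, 195.2]
ee_rot: [3.142, -0.0, 3.023]
ft_force: [-0.2, -0.4, -0.9]
gripper_width: 12.7
grip_force: 78.0
```

Run:
```python
from h import *
import pickle
s,st=wsnap('wlift.png');pickle.dump(s,open('wlift.pkl','wb'));print(st['t'],st['ee_pos'],st['ee_rot'],st['ft_force'],st['moment'],st['gripper_width'])
```

```text
4.7 [ 520.68311753 -189.85453101  195.23077374] [ 3.14152912e+00 -4.60631876e-04  3.02280336e+00] [-0.23473966 -0.4286088  -0.91675857] [-0.01643528  0.00259856  0.00669213] 12.699779022313301
```

View pics/wlift.png

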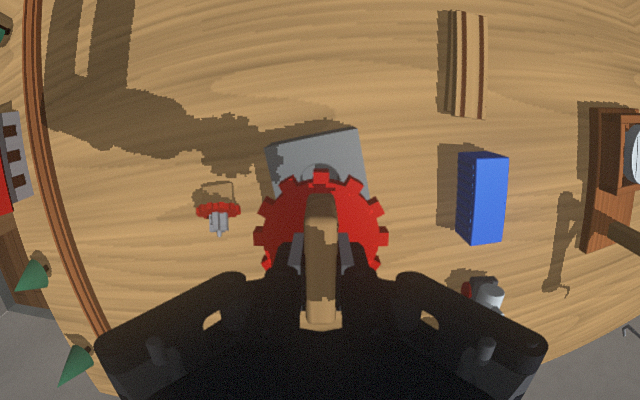

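The key is held well: gear at about (320,235), handle between the pads, buffer empty beneath. Next I move beside the turntable for a close look.

Request:
drive_tool(series=[[0.1,0.8,0,0,0,0,1],[0.1,0.8,0,0,0,0,1],[0.1,0.8,0,0,0,0,1],[0.1,0.8,0,0,0,0,1],[0.1,0.8,0,0,0,0,1],[0.1,0.8,0,0,0,0,1],[0.1,0.8,0,0,0,-0.56,1],[0,0,0,0,0,-0.56,1],[0,0,0,0,0,0,1],[0,0,0,0,0,0,1]])

```text
t: 6.0
ee_pos: [518.7, 147.9, 194.4]
ee_rot: [-3.141, -0.002, -3.095]
ft_force: [-0.2, -0.3, -0.2]
gripper_width: 13.1
grip_force: 78.4
```

Run:
```python
from h import *
import pickle
s,st=wsnap('wtt.png');pickle.dump(s,open('wtt.pkl','wb'));print(st['t'],st['ee_pos'],st['ee_rot'],st['ft_force'],st['gripper_width'])
```

```text
6.0 [518.71700893 147.93671552 194.38413302] [-3.14116877e+00 -1.97322557e-03 -3.09452078e+00] [-0.22747037 -0.32488676 -0.19970551] 13.115695150240477
```

View pics/wtt.png

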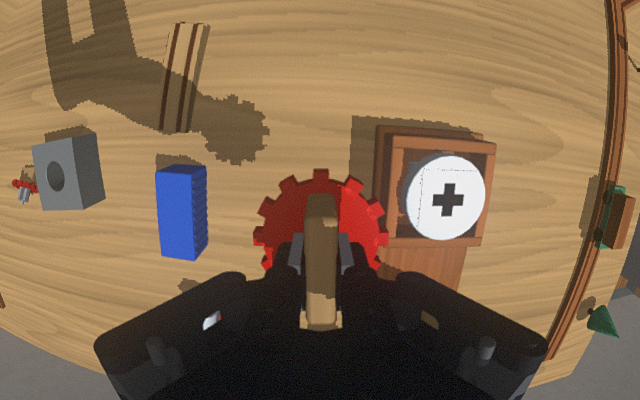

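The turntable shows at about (448,198) with the socket clear, and the gear at about (320,235). I'll measure both in this one view.

Run:
```python
from h import *
import pickle
from scipy.optimize import least_squares
s=pickle.load(open('wtt.pkl','rb'));im=s['pixels'];hsv=cv2.cvtColor(im,cv2.COLOR_BGR2HSV)
m=np.zeros(im.shape[:2],np.uint8);m[145:250,398:495]=cv2.inRange(hsv,(0,0,130),(180,50,255))[145:250,398:495]
c=max(cv2.findContours(m,cv2.RETR_EXTERNAL,cv2.CHAIN_APPROX_NONE)[0],key=cv2.contourArea)
P=won(s,c[:,0],75)[:,:2].astype(np.float32);print('disc',cv2.fitEllipse(P))
f=np.zeros_like(m);cv2.drawContours(f,[c],-1,255,-1);f=cv2.erode(f,np.ones((15,15)))
dk=f&cv2.inRange(hsv[...,2],0,100);ys,xs=np.nonzero(dk);P=won(s,np.c_[xs,ys],75)[:,:2]
rng=P[np.hypot(*(P-np.median(P,0)).T)<20];C=(rng.max(0)+rng.min(0))/2
d=rng-rng.mean(0);r=np.hypot(*d.T);a=np.arctan2(d[:,1],d[:,0]);h=np.angle((r**4*np.exp(4j*a)).sum())/4
print('sock mean',rng.mean(0),'ext',C,np.ptp(rng,0),'heading',np.degrees(h),len(rng))
yaw=np.degrees(np.arctan2(s['R'][1,0],s['R'][0,0]));print('yaw',yaw)
# gear tips
red=cv2.inRange(hsv,(0,150,60),(7,255,255))|cv2.inRange(hsv,(172,150,60),(180,255,255))
q=np.zeros_like(red);q[160:272,245:395]=red[160:272,245:395];ys,xs=np.nonzero(q)
hull=cv2.convexHull(np.c_[xs,ys].astype(np.float32))[:,0];hull=hull[hull[:,1]<262]
for z in (181,184,187):
  G=won(s,hull,z)[:,:2]
  sol=least_squares(lambda v:np.hypot(*(G-v[:2]).T)-v[2],[519,148,37],loss='soft_l1')
  print('gear z',z,sol.x,np.std(sol.fun), 'tool',(s['R'].T@np.r_[sol.x[:2]-s['p'][:2],0])[:2])
cv2.imwrite('pics/hc.png',cv2.resize(im[180:340,280:360],None,fx=3.7,fy=3.7,interpolation=cv2.INTER_CUBIC))
g=cv2.inRange(hsv,(9,60,50),(28,180,255))
for r in range(200,236,6):
    x=np.nonzero(g[r,295:350])[0]+295
    print(r,x.min(),x.max()) if len(x) else 0
```

```text
disc ((522.3340454101562, 266.8813781738281), (81.65751647949219, 81.84674072265625), 120.45764923095703)
sock mean [522.74738791 267.42531789] ext [522.86336294 267.4007368 ] [30.58821711 31.20318722] heading 2.492968411402999 503
yaw -177.3029803389962
gear z 181 [518.90079062 148.38278263  37.48859527] 0.36327334402094325 tool [-0.20456718  0.43692506]
gear z 184 [517.61009476 148.31630862  36.76803284] 0.35628346477197376 tool [1.0878244  0.43125879]
gear z 187 [516.31938878 148.2498156   36.04745926] 0.34929406397202856 tool [2.38022697 0.42557402]
200 308 334
206 306 334
212 305 336
218 304 337
224 304 337
230 304 337
```

View pics/hc.png

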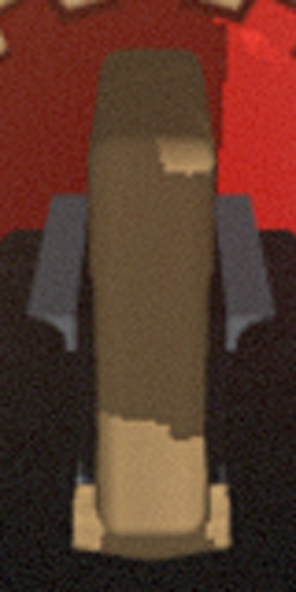

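Handle and pads are parallel. The key's offset from the TCP is about (-0.6,+0.4) mm, and the socket is at (522.8,267.4), heading 2.5°. Next I move over the socket.

Request:
drive_tool(series=[[-0.06,0.7,0,0,0,0,1],[-0.06,0.7,0,0,0,0,1],[-0.05,0.58,0,0,0,0,1],[0,0,0.2,0,0,0,1],[0,0,0.2,0,0,0.02,1],[0,0,0,0,0,0,1],[0,0,0,0,0,0,1]])

```text
t: 6.92
ee_pos: [523.8, 266.6, 171.2]
ee_rot: [-3.141, -0.0, -3.097]
ft_force: [-0.7, 0.4, -1.1]
gripper_width: 12.5
grip_force: 78.5
```

Request:
drive_tool(series=[[0.006,0.007,0.25,0,0,0,1],[0,0,0.25,0,0,0,1],[0,0,0.16,0,0,0,1],[0,0,0,0,0,0,1],[0,0,0,0,0,0,1]], grip_force=100)

```text
t: 7.55
ee_pos: [523.5, 268.2, 131.7]
ee_rot: [-3.142, 0.0, -3.095]
ft_force: [0.1, -0.3, -1.2]
gripper_width: 12.2
grip_force: 100.5
```

Request:
drive_tool(series=[[0,0,0.06,0,0,0,1],[0,0,0.06,0,0,0,1],[0,0,0.06,0,0,0,1],[0,0,0.05,0,0,0,1],[0,0,0,0,0,0,1]])

```text
t: 8.18
ee_pos: [523.1, 267.9, 117.5]
ee_rot: [-3.141, -0.001, -3.095]
ft_force: [-0.2, -0.4, -0.1]
gripper_width: 12.6
grip_force: 100.5
```

Request:
drive_tool(series=[[0,0,0.07,0,0,0,1],[0,0,0.07,0,0,0,1],[0,0,0.07,0,0,0,1],[0,0,0.06,0,0,0,1],[0,0,0,0,0,0,1],[0,0,0,0,0,0,1]])

```text
t: 8.93
ee_pos: [523.5, 268.1, 102.0]
ee_rot: [3.142, 0.0, -3.095]
ft_force: [-0.9, -0.3, 5.8]
gripper_width: 12.5
grip_force: 101.6
```

Request:
drive_tool(series=[[0,0,0.04,0,0,0,1],[0,0,0.04,0,0,0,1],[0,0,0.03,0,0,0,1],[0,0,0,0,0,0,1],[0,0,0,0,0,0,1]])

```text
t: 9.55
ee_pos: [523.6, 268.1, 95.8]
ee_rot: [3.141, 0.001, -3.095]
ft_force: [-1.6, 0.5, 7.3]
gripper_width: 12.5
grip_force: 102.4
```

Request:
drive_tool(series=[[0,0,0.02,0,0,0,1],[0,0,0.02,0,0,0,1],[0,0,0,0,0,0,1],[0,0,0,0,0,0,1]])

```text
t: 10.05
ee_pos: [523.6, 268.1, 95.5]
ee_rot: [3.141, 0.001, -3.095]
ft_force: [-7.5, -1.7, 24.8]
gripper_width: 12.8
grip_force: 105.1
```

It met a hard stop at z=95.5, the predicted flush height, with 25 N. I'll check it visually.

Run:
```python
from h import *
s=snapshot('scene')['pixels'];t=snapshot('top')['pixels']
st=manip.state();print(st['ft_force'],st['ee_pos'],st['moment'])
a=cv2.resize(s[80:200,355:485],(650,600),interpolation=cv2.INTER_CUBIC)
cv2.imwrite('pics/fin.png',a)
```

```text
[-6.35346774 -2.69067816 25.42949555] [523.59509161 268.14876497  95.4446957 ] [-0.47626507  1.12446622 -0.0229991 ]
```

View pics/fin.png

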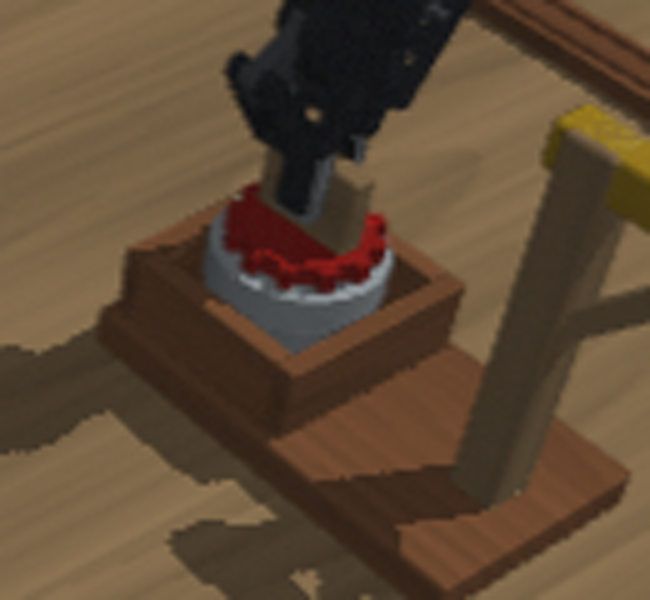

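The picture shows the gear sitting flat on the turntable with the handle still gripped, so I'll hand it in.

```bash
python3 -c "
from cell import manip
print(manip.job_done())"
```

```text
the job is handed in; nothing more can be done
None
```

The larger red key is meshed in the turntable socket with its gear flush. The arm is still gripping the handle (about 105 N) and pressing it home with about 25 N; I handed the job in at about 10 s of the 45 s.

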